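# Press the proud peg home and point out the missing one

## Robot

A 6-joint arm with a two-finger parallel gripper is mounted at the origin on the work surface. World frame = base frame: x ahead of the robot, y to its left, z up, the work surface at z = 0. Lengths are in m, angles in rad, forces in N, time in s.
With the tool pointing down it reaches from about 0.3 to 0.775 m from the base axis. Payload 14.6 kg.
Tool frame: the origin (TCP) lies between the finger pads; the fingertips stand 11 mm ahead of it and the grasp point (between the pads) lies 8 mm behind it; z points along the fingers, y is the line along which they close (so a half turn about z gives the same grasp; the last joint's range is limited). The gripper opens to 85 mm and grips with 20 to 120 N. Pads are 22 mm wide; open, the fingers measure 114 mm over their backs; the gripper's body (76 mm by 85 mm) begins 54 mm behind the grasp point. The pads swing forward as they close: fully open they stand 13 mm farther back than shut.
Start: joints at [1.254, 0.3, 1.521, -0, 1.321, -0.067], TCP at [0.136, 0.533, 0.242] pointing down, gripper open.
Joint ranges: [-3.03, 3.03], [-0.79, 2.21], [0.23, 2.52], [-1.04, 4.18], [0, 3.07], [-2.55, 2.55]. Speed limits (rad/s): [2.22, 2.22, 2.57, 3.14, 3.14, 3.14].

## Interface

Orientations are given as a unit quaternion [x, y, z, w].
In Python, from workcell import get_state, grab_frame, order gives the robot as it stands. The module is installed in compiled form; this text tells all that it offers.
- The arm moves only by the tool step_arm, never from a script. Its argument "deltas" is a list of rows, each a list of 4 numbers: the shift along the tool's x, y, z in mm, then the turn about the tool's z in degrees. In form: [[x, y, z, turn], ...]. A call has 1 to 8 rows; each row is the pose to reach, as a shift and turn from the pose commanded when the call began, along the tool's axes at that moment; what a row does not reach only later rows make up. A row lasts 1/12 s, in which the tool goes at most 41.7 mm and 7.16 degrees, less where a joint would pass 70% of its speed; a pose out of reach is approached as far as the arm can. A call with a gripper value outside its range is refused whole. "claw" is the gripper command: -1 is shut, 1 is fully open, values between are in proportion, set as the call begins (left out, the last holds). The fingers move at their own pace and stop on an object; the grip force is fixed at half the most. Time passes only in rows, so rows that repeat a pose let the fingers close. It gives the time, the measured TCP pose, the force, the opening and the grip force at its end, in the units of the state.
- get_state(): the state, without advancing time (a new reading comes with each control period).
- grab_frame(name): name is "scene" or "top"; returns a dict with "pixels" (400x640x3 uint8, red, green, blue), "z_map" (400x640 float32, m along the optical axis (not along the pixel's ray), 0 where there is no reading), "fx", "fy", "cx", "cy" (pixels), "pose" (4x4, takes a point from camera to world coordinates). Camera axes: x right, y down, z forward; pixel columns grow to the right and rows downward; lengths in m; the calibration is good to about 2 mm. A picture is of the moment at which its call begins.
- order.job_done(): hands the job in; it is judged then, once.
The state is a dict: "clock": time; "joint_positions": joint angles; "qd": joint speeds; "effort": joint torques, N m; "ee_pos": TCP position; "tcp_rot": TCP orientation; "ft_force": force on the tool from outside, world axes, zero at the start; "torque": the same for the moment, N m; "grip_width": opening from 0.0 (shut) to 1.0 (fully open); "grip_force": force on a finger pad.
Only numpy, scipy, OpenCV 4.12 (cv2) and the standard library are available. Lean on these libraries where they do the work, as an engineer would, in place of code of your own. Each camera call takes 0.05 s, during which the arm holds its last target. There are 200 camera calls.

## Task

Ready the pegged rail for its seat board: with the fingertips press the one peg that stands proud down until it is home, level with its neighbours. Then point the fingertips at the hole that has no peg, just above it (within 4 cm) for two seconds, and then in the same way at the spare peg on the dark offcut that matches the rail's pegs, and finish while still pointing at it. Press the proud peg only: do not touch the rail, its other pegs or the spare pegs, pull the proud peg up, pick anything up or disturb the other tools.

Things in the scene. Friction and masses are not known exactly. Their poses are not given: they have to be found in the camera images.
- rail: Brown hardwood rail lying flat on the bench and held fast, 80 mm wide (its x), 400 mm long (its y) and 55 mm high, with a short tenon at each end and an iron holdfast (110 mm high) bent over the tenon at its -y end. Origin at the centre of its underside. Five upright 20 mm holes, 40 mm deep, along its middle line at y = -140, -70, 0, 70 and 140 mm: three hold round light-wood pegs pressed home, one the proud peg, one is empty; which is which changes.
- peg_a: One of the three pegs already home: round, 20 mm diameter, chamfered, standing 30 mm above the rail. Origin on its axis at the rail's top face (55 mm above the bench). Fixed, not to be touched.
- peg_b: Second peg already home, same as peg_a.
- peg_c: Third peg already home, same as peg_a.
- proud_top (a point): Centre of the flat top of the proud peg, the one that stands higher than the other three: same 20 mm peg, its top 48 to 58 mm above the rail at the start and 30 mm above the rail (85 mm above the bench) when home.
- proud_peg (a joint): How far the proud peg stands above its home position, m: 0.018 to 0.028 at the start, 0 = home, against a firm stop. It slides straight down in its hole under about 6 N and stays where it is left (no spring).
- hole_mouth (a point): Centre of the mouth of the empty hole, 20 mm across, level with the rail's top face (55 mm above the bench). Pointing is judged by the point midway between the fingertips.
- offcut: Flat dark-wood offcut fixed to the bench, 210 mm (its x) by 80 mm (its y), 12 mm thick, origin at the centre of its underside. Three loose spare pegs of different thickness stand upright on it, 65 mm apart along its middle line, in changing order.
- spare_top (a point): Centre of the flat top of the matching spare peg: loose, light wood, standing upright, 20 mm diameter (the middle thickness of the three), 69 mm tall, its top 81 mm above the bench. It tips easily. Pointing is judged by the point midway between the fingertips.
- spare_peg: The same spare peg; origin at the centre of its underside.
- spare_thin: Wrong spare: loose peg of 12 mm diameter, 69 mm tall, standing on the offcut; origin at the centre of its underside.
- spare_thick: Wrong spare: loose peg of 30 mm diameter, 69 mm tall, standing on the offcut; origin at the centre of its underside.
- glue: White glue bottle with a pointed spout, 60 mm across, 150 mm tall, standing; origin under its centre. Leave alone.
- plane: Steel block plane, 165 by 50 mm, about 55 mm high; origin under its centre. Leave alone.
- mallet: Wooden mallet lying on its side: head 130 by 60 by 80 mm high, handle 240 mm along its y; origin under its head. Leave alone.
- trysquare: Try square lying flat: wooden stock 125 mm along its x, steel blade 42 by 170 mm along its +y, 20 mm high; origin under the stock where the blade meets it. Leave alone.
- chisel: Chisel lying flat, 265 mm along its x, 30 mm high; origin under its handle's end. Leave alone.
- tape: Black tape measure, 70 by 34 mm, 62 mm high; origin under its centre. Leave alone.

How it is judged:
By the outcome, as a careful person would: the job done as asked, in the order asked, and still so for the second after the job is handed in, with the robot touching nothing.
It also fails if it takes over 51 s, if anything falls off the work surface, if the arm or the gripper's body presses on something with over 40 N, if the wrist force passes 120 N, or if a joint passes its speed limit or range.

## Working session

There is one attempt and no reset: what is moved stays moved. The work goes in short steps, Python scripts to look and compute and a tool call to move; the robot and the scene stay as the last step left them, time stands still between calls to the robot, and variables do not carry over. Pictures are saved under pics/ and viewed, at most 10 in all, crops included, and the job is handed in when it is done.

Besides the shell and the picture viewer there is one more tool, called after ">>>" by a JSON object that holds its "name" and its "arguments", one argument or row to a line. step_arm: Moves the arm, as the interface text tells. Its arguments: {"type":"object","properties":{"deltas":{"type":"array"},"claw":{"type":"number"}},"required":["deltas"]}

```bash
mkdir -p pics; cat > h.py <<'E'
import numpy as np, cv2
from workcell import get_state, grab_frame, order
def snap(n):
    f=grab_frame(n); np.savez(f'{n}.npz',**f); return f
def world(f):
    z=f['z_map']; v,u=np.mgrid[:400,:640]
    P=np.stack([(u-f['cx'])/f['fx']*z,(v-f['cy'])/f['fy']*z,z,np.ones_like(z)],-1)
    return (P@np.asarray(f['pose']).T)[...,:3]
E
python3 - <<'E'
from h import *
for n in('top','scene'):
    f=snap(n); cv2.imwrite(f'pics/{n}1.png',f['pixels'][...,::-1]); print(n,f['fx'],np.round(f['pose'],3))
print(get_state())
E
```

```text
top 393.2017856270324 [[ 0.026 -0.996  0.085  0.433]
 [-0.999 -0.027 -0.019 -0.036]
 [ 0.021 -0.084 -0.996  1.059]
 [ 0.     0.     0.     1.   ]]
scene 488.75150297298114 [[-0.434  0.515 -0.739  1.459]
 [ 0.901  0.267 -0.343  0.404]
 [ 0.021 -0.814 -0.58   0.811]
 [ 0.     0.     0.     1.   ]]
{'clock': 0.1, 'joint_positions': array([ 1.25441840e+00,  3.00436656e-01,  1.52146306e+00, -3.07472548e-05,
        1.32066072e+00, -6.66123840e-02]), 'qd': array([-0.00083706, -0.00133257, -0.00178048, -0.00063036, -0.00035187,
       -0.00203821]), 'effort': array([ 1.83673146e-03, -5.44371915e+01, -3.62380314e+01,  9.99793741e-07,
        2.91414151e-03,  1.09301709e-04]), 'ee_pos': array([0.13591128, 0.53277027, 0.24179012]), 'tcp_rot': array([ 1.24554619e-01,  9.92212635e-01, -4.77879801e-04, -7.74762630e-05]), 'ft_force': array([ 1.26771503,  0.13663653, -0.23371178]), 'torque': array([ 0.07020493,  0.04715705, -0.05620367]), 'grip_force': 0.0, 'grip_width': 1.0024402623872568}
```

View pics/top1.png

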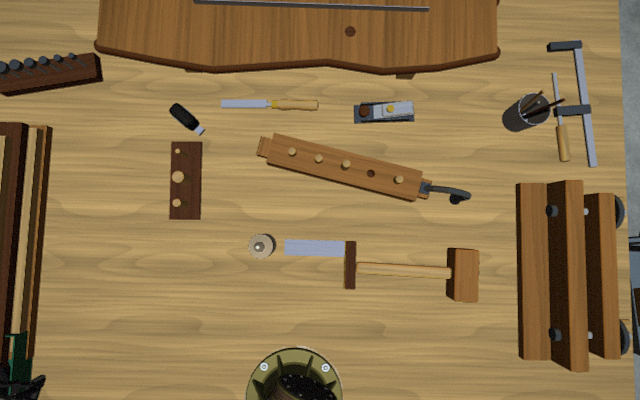

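View pics/scene1.png

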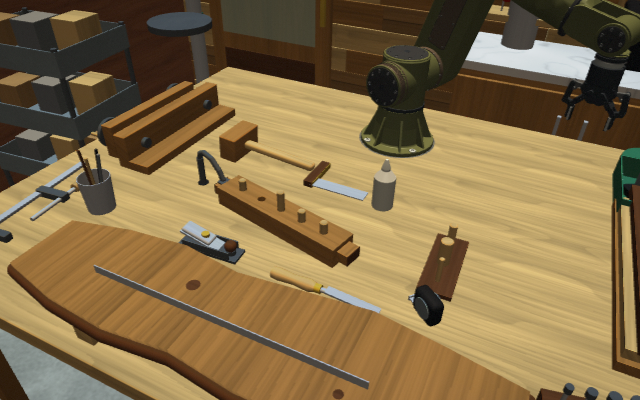

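The top view shows rail pegs near (292,152), (319,159), (346,164) and (400,180), with the hole at (371,173). The spares are at (178,151), (178,177, thick) and (177,203). In the scene view the proud peg is the one next to the hole at (281,200), so it is the top-view one at 346.

```bash
python3 - <<'E'
from h import *
f=dict(np.load('top.npz')); W=world(f)
def blob(u,v,lo,hi,r=14):
    s=np.s_[v-r:v+r+1,u-r:u+r+1]; p=W[s]; m=(p[...,2]>lo)&(p[...,2]<hi)
    n,l,st,c=cv2.connectedComponentsWithStats(m.astype(np.uint8))
    if n<2: print('none',u,v);return
    k=1+st[1:,4].argmax(); q=p[l==k]; zt=np.median(q[:,2])
    q=q[np.abs(q[:,2]-zt)<.006]
    print(u,v,'n',len(q),'c',q.mean(0).round(4),'mid',((q.max(0)+q.min(0))/2).round(4),'ext',np.ptp(q,0).round(4),'max z',q[:,2].max().round(4))
for u,v in [(292,152),(319,159),(346,164),(400,180)]: blob(u,v,.07,.13,10)
for u,v in [(178,151),(178,177),(177,203)]: blob(u,v,.06,.13,11)
p=W[163:184,361:382]; print('hole z',p[...,2].min()); m=p[...,2]<.045; print('hole',m.sum(),W[173,371],p[m].mean(0))
# rail top midline
m=(np.abs(W[...,2]-.055)<.006); m[:,:262]=0; m[:,425:]=0; m[:125]=0;m[205:]=0
ys,xs=np.nonzero(m); r=cv2.minAreaRect(W[m][:,:2].astype(np.float32)); print(m.sum(),r)
im=cv2.resize(f['pixels'][120:230,150:470,::-1],None,fx=2.5,fy=2.5,interpolation=cv2.INTER_CUBIC); cv2.imwrite('pics/c2.png',im)
# tops by light colour in top view: RGB centroid
E
```

```text
292 152 n 52 c [0.6265 0.0194 0.0837] mid [0.6271 0.02   0.0828] ext [0.0192 0.0178 0.0092] max z 0.0874
319 159 n 49 c [ 0.6105 -0.0487  0.0843] mid [ 0.6114 -0.0483  0.0832] ext [0.0182 0.0177 0.0098] max z 0.0881
346 164 n 52 c [ 0.5947 -0.1164  0.1088] mid [ 0.5942 -0.1168  0.1082] ext [0.0176 0.0176 0.0084] max z 0.1124
400 180 n 49 c [ 0.5635 -0.2525  0.0839] mid [ 0.5637 -0.2531  0.084 ] ext [0.0184 0.0177 0.009 ] max z 0.0885
178 151 n 21 c [0.6177 0.304  0.0793] mid [0.618  0.3037 0.0782] ext [0.0102 0.0094 0.0089] max z 0.0827
178 177 n 118 c [0.5533 0.3002 0.0802] mid [0.5538 0.301  0.0796] ext [0.0281 0.0292 0.0098] max z 0.0845
177 203 n 55 c [0.4887 0.3    0.0797] mid [0.4889 0.2996 0.0788] ext [0.0177 0.0184 0.009 ] max z 0.0833
hole z 0.012538451163038644
hole 49 [ 0.58617121 -0.19153866  0.01253845] [ 0.58344976 -0.18874297  0.02285523]
4463 ((0.5939716100692749, -0.12306685745716095), (0.4132269620895386, 0.081067755818367), 76.99964141845703)
```

View pics/c2.png

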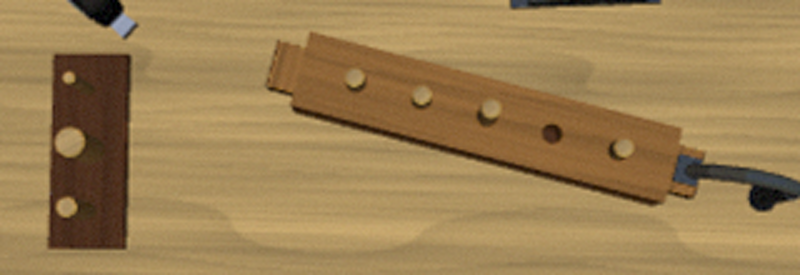

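>>> {"name": "step_arm", "arguments": {
  "deltas": [
    [-10, -9, 0, 0],
    [-34, -29, 0, 0],
    [-62, -53, 0, 0],
    [-91, -77, 0, 0],
    [-120, -102, 0, 0],
    [-149, -126, 0, 0],
    [-178, -150, 0, 0],
    [-202, -172, 0, 0]
  ],
  "claw": -1
}}

```text
clock: 0.77
ee_pos: [0.29, 0.3144, 0.2421]
tcp_rot: [0.125, 0.992, -0.0, -0.0]
ft_force: [0.7, 0.2, 0.1]
grip_width: 0.001
grip_force: 0.0
```

>>> {"name": "step_arm", "arguments": {
  "deltas": [
    [-25, -21, 0, 0],
    [-50, -43, 0, 0],
    [-76, -65, 0, 0],
    [-101, -86, 0, 0],
    [-126, -107, 0, 0],
    [-151, -129, 0, 0],
    [-177, -150, 0, 0],
    [-202, -172, 0, 0]
  ]
}}

```text
clock: 1.43
ee_pos: [0.443, 0.0981, 0.2422]
tcp_rot: [0.125, 0.992, -0.0, -0.0]
ft_force: [0.3, 0.8, -0.2]
grip_width: -0.001
grip_force: 0.0
```

>>> {"name": "step_arm", "arguments": {
  "deltas": [
    [-26, -22, 0, 0],
    [-54, -46, 0, 0],
    [-84, -71, 0, 0],
    [-114, -97, 0, 0],
    [-144, -123, 0, 0],
    [-174, -148, 0, 0],
    [-194, -165, 0, 0],
    [-200, -171, 0, 0]
  ]
}}

```text
clock: 2.1
ee_pos: [0.595, -0.1185, 0.2411]
tcp_rot: [0.126, 0.992, -0.0, -0.001]
ft_force: [-0.8, -0.5, -0.6]
grip_width: 0.0
grip_force: 0.0
```

```bash
cat > to.py <<'E'
from h import *
import sys
from scipy.spatial.transform import Rotation as R
s=get_state(); t=np.array(eval(sys.argv[1]))
print(s['clock'],s['ee_pos'].round(4),s['ft_force'].round(1),s['grip_width'],'delta mm',(R.from_quat(s['tcp_rot']).inv().apply(t-s['ee_pos'])*1000).round(1))
E
python3 to.py "[.595,-.1165,.125]"
```

```text
2.1 [ 0.595  -0.1185  0.2411] [-0.8 -0.5 -0.6] 0.0004924569642597533 delta mm [  0.4   2.  116.1]
```

>>> {"name": "step_arm", "arguments": {
  "deltas": [
    [0, 1, 12, 0],
    [0, 2, 30, 0],
    [0, 2, 48, 0],
    [0, 2, 66, 0],
    [0, 2, 84, 0],
    [0, 2, 96, 0],
    [0, 2, 104, 0],
    [0, 2, 104, 0]
  ]
}}

```text
clock: 2.77
ee_pos: [0.5936, -0.1126, 0.1366]
tcp_rot: [0.124, 0.992, 0.0, -0.001]
ft_force: [-0.5, 0.1, -1.2]
grip_width: -0.003
grip_force: 0.0
```

```bash
python3 to.py "[.595,-.1165,.096]"; python3 - <<'E'
from h import *
a=snap('scene')['pixels'][160:270,190:370,::-1]; b=snap('top')['pixels'][120:210,250:430,::-1]
z=lambda i:cv2.resize(i,None,fx=3,fy=3,interpolation=cv2.INTER_CUBIC)
cv2.imwrite('pics/c3.png',np.vstack([z(a),z(b)])[:600])
E
```

```text
2.7667 [ 0.5936 -0.1126  0.1366] [-0.5  0.1 -1.2] -0.002751331461871679 delta mm [-2.5 -3.4 40.5]
```

View pics/c3.png

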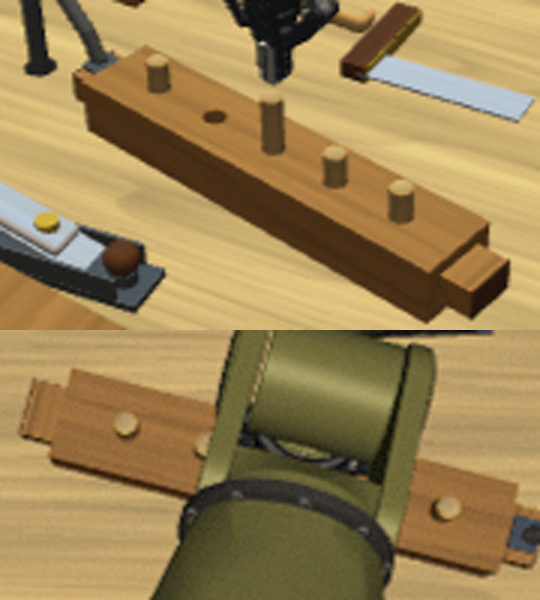

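The crop shows the shut fingertips at (275,75), straight above the proud peg's top at (273,100). The peg is clear of its neighbours.

>>> {"name": "step_arm", "arguments": {
  "deltas": [
    [-1, -1, 2, 0],
    [-2, -2, 5, 0],
    [-2, -2, 8, 0],
    [-2, -2, 10, 0],
    [-2, -2, 10, 0],
    [-2, -2, 10, 0]
  ]
}}

```text
clock: 3.37
ee_pos: [0.5958, -0.1159, 0.1282]
tcp_rot: [0.125, 0.992, 0.0, -0.0]
ft_force: [0.8, 0.0, -0.5]
grip_width: 0.001
grip_force: 0.0
```

```bash
python3 to.py "[.595,-.1165,.096]"
```

```text
3.3667 [ 0.5958 -0.1159  0.1282] [ 0.8  0.  -0.5] 0.000604809861035625 delta mm [ 0.6 -0.8 32.2]
```

Centred. Now I press, watching the force.

>>> {"name": "step_arm", "arguments": {
  "deltas": [
    [0, 0, 3, 0],
    [0, 0, 6, 0],
    [0, 0, 9, 0],
    [0, 0, 12, 0],
    [0, 0, 15, 0],
    [0, 0, 18, 0],
    [0, 0, 20, 0],
    [0, 0, 20, 0]
  ]
}}

```text
clock: 4.03
ee_pos: [0.5959, -0.1159, 0.1081]
tcp_rot: [0.125, 0.992, -0.0, 0.0]
ft_force: [0.6, 0.1, -0.1]
grip_width: 0.001
grip_force: 0.0
```

>>> {"name": "step_arm", "arguments": {
  "deltas": [
    [0, 0, 2, 0],
    [0, 0, 4, 0],
    [0, 0, 6, 0],
    [0, 0, 8, 0],
    [0, 0, 8, 0]
  ]
}}

```text
clock: 4.45
ee_pos: [0.5959, -0.1159, 0.1002]
tcp_rot: [0.125, 0.992, -0.0, 0.0]
ft_force: [-0.3, -0.1, 1.2]
grip_width: -0.002
grip_force: 0.7
```

>>> {"name": "step_arm", "arguments": {
  "deltas": [
    [0, 0, 1, 0],
    [0, 0, 2, 0],
    [0, 0, 3, 0],
    [0, 0, 3, 0]
  ]
}}

```text
clock: 4.78
ee_pos: [0.5959, -0.1159, 0.0973]
tcp_rot: [0.125, 0.992, -0.0, 0.0]
ft_force: [-0.5, 0.4, 3.3]
grip_width: -0.0
grip_force: 1.8
```

```bash
python3 - <<'E'
from h import *
print(get_state())
a=snap('scene')['pixels'][160:270,190:370,::-1]
cv2.imwrite('pics/c4.png',cv2.resize(a,None,fx=4,fy=4,interpolation=cv2.INTER_CUBIC))
E
```

```text
{'clock': 4.7833, 'joint_positions': array([-2.52452862e-01,  5.73411101e-01,  1.48662486e+00,  2.40608565e-05,
        1.08134712e+00, -1.57346797e+00]), 'qd': array([ 0.00038727,  0.00077904, -0.00013789,  0.00113804,  0.00259008,
       -0.00061578]), 'effort': array([-5.34942281e-02, -6.33918929e+01, -3.12521768e+01, -6.67260218e-03,
       -2.65970752e-01,  2.85312017e-04]), 'ee_pos': array([ 0.59589647, -0.11591205,  0.09734464]), 'tcp_rot': array([ 1.24571804e-01,  9.92210590e-01, -2.79814525e-06,  1.05284716e-04]), 'ft_force': array([-0.52476102,  0.35172472,  3.3470812 ]), 'torque': array([-0.02683065,  0.18729338, -0.03837639]), 'grip_force': 1.8107537738978863, 'grip_width': -1.8444900559809625e-05}
```

View pics/c4.png

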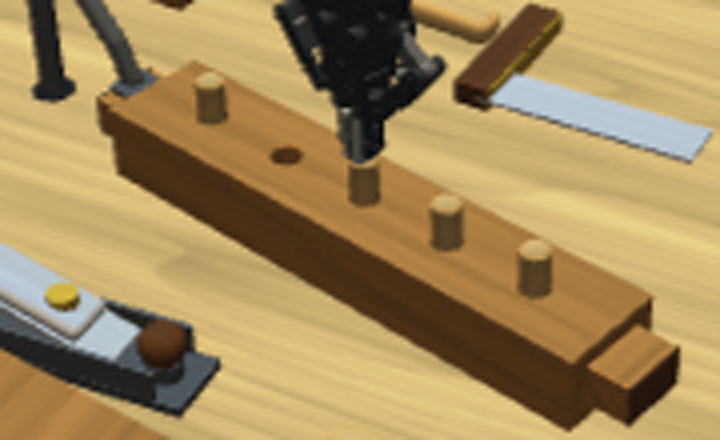

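The fingertips are on the peg's top at (365,158), and the peg now looks nearly level with its neighbours. I'll press on to the stop.

>>> {"name": "step_arm", "arguments": {
  "deltas": [
    [0, 0, 1, 0],
    [0, 0, 1, 0],
    [0, 0, 2, 0],
    [0, 0, 2, 0]
  ]
}}

```text
clock: 5.17
ee_pos: [0.596, -0.1159, 0.096]
tcp_rot: [0.125, 0.992, -0.0, 0.0]
ft_force: [-3.7, 0.7, 10.5]
grip_width: 0.002
grip_force: 5.1
```

>>> {"name": "step_arm", "arguments": {
  "deltas": [
    [0, 0, 1, 0],
    [0, 0, 1, 0],
    [0, 0, 1, 0]
  ]
}}

```text
clock: 5.42
ee_pos: [0.5961, -0.116, 0.0959]
tcp_rot: [0.125, 0.992, -0.0, 0.001]
ft_force: [-8.9, 1.0, 19.4]
grip_width: 0.001
grip_force: 9.5
```

The peg has stopped firmly at 19 N, so it is home. I lift off and look.

>>> {"name": "step_arm", "arguments": {
  "deltas": [
    [0, 0, -4, 0],
    [0, 0, -12, 0],
    [0, 0, -25, 0],
    [0, 0, -40, 0],
    [0, 0, -50, 0],
    [0, 0, -54, 0],
    [0, 0, -54, 0]
  ]
}}

```text
clock: 6.0
ee_pos: [0.5962, -0.116, 0.1496]
tcp_rot: [0.125, 0.992, -0.0, 0.001]
ft_force: [-0.2, 0.1, 0.8]
grip_width: -0.003
grip_force: 0.0
```

```bash
python3 to.py "[.5794,-.1847,.091]"; python3 - <<'E'
from h import *
f=snap('scene'); W=world(f)
cv2.imwrite('pics/c5.png',cv2.resize(f['pixels'][160:270,190:370,::-1],None,fx=4,fy=4,interpolation=cv2.INTER_CUBIC))
for x,y in [(.627,.0195),(.611,-.0485),(.595,-.1165),(.5636,-.2528)]:
    m=(np.hypot(W[...,0]-x,W[...,1]-y)<.009)&(W[...,2]>.062)&(W[...,2]<.125); print(np.percentile(W[m][:,2],[50,80,90]).round(4),m.sum())
E
```

```text
6.0 [ 0.5962 -0.116   0.1496] [-0.2  0.1  0.8] -0.003057130321840767 delta mm [ -0.6 -70.7  58.6]
[0.0843 0.0865 0.0872] 37
[0.0846 0.0864 0.0873] 30
[0.0854 0.0869 0.0879] 30
[0.0836 0.0863 0.0876] 29
```

View pics/c5.png

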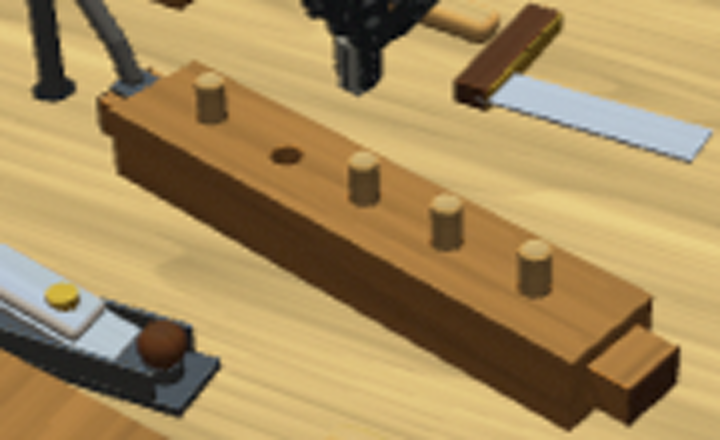

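The pressed peg at (364,160) now stands level with its neighbours at 0.087. Next is the hole.

>>> {"name": "step_arm", "arguments": {
  "deltas": [
    [0, -8, 0, 0],
    [0, -24, 0, 0],
    [0, -42, 0, 0],
    [0, -58, 0, 0],
    [0, -67, 0, 0],
    [0, -71, 0, 0],
    [0, -71, 0, 0],
    [0, -71, 0, 0]
  ]
}}

```text
clock: 6.72
ee_pos: [0.5783, -0.1844, 0.148]
tcp_rot: [0.125, 0.992, 0.0, -0.0]
ft_force: [-0.9, -0.1, -0.6]
grip_width: -0.002
grip_force: 0.0
```

>>> {"name": "step_arm", "arguments": {
  "deltas": [
    [0, 0, 6, 0],
    [0, 0, 18, 0],
    [0, 0, 32, 0],
    [0, 0, 44, 0],
    [0, 0, 53, 0],
    [0, 0, 58, 0],
    [0, 0, 58, 0],
    [0, 0, 58, 0]
  ]
}}

```text
clock: 7.38
ee_pos: [0.5784, -0.1847, 0.0903]
tcp_rot: [0.125, 0.992, -0.0, -0.0]
ft_force: [0.6, -0.1, 0.1]
grip_width: 0.0
grip_force: 0.0
```

```bash
python3 to.py "[.5794,-.1847,.091]"; python3 - <<'E'
from h import *
f=snap('scene')
cv2.imwrite('pics/c6.png',cv2.resize(f['pixels'][160:270,190:370,::-1],None,fx=4,fy=4,interpolation=cv2.INTER_CUBIC))
E
```

```text
7.3833 [ 0.5784 -0.1847  0.0903] [ 0.6 -0.1  0.1] 0.00020369465814545868 delta mm [-1.   0.2 -0.7]
```

View pics/c6.png

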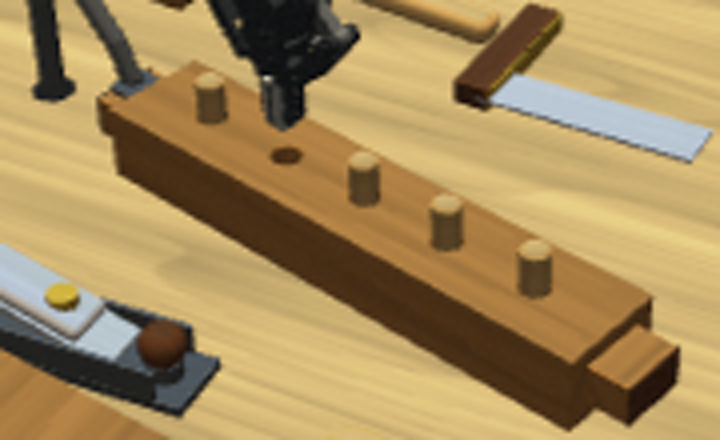

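The fingertips at (286,125) are right above the hole at (286,155), touching nothing. I hold for more than two seconds.

>>> {"name": "step_arm", "arguments": {
  "deltas": [
    [0, 0, 0, 0],
    [0, 0, 0, 0],
    [0, 0, 0, 0],
    [0, 0, 0, 0],
    [0, 0, 0, 0],
    [0, 0, 0, 0],
    [0, 0, 0, 0],
    [0, 0, 0, 0]
  ]
}}

```text
clock: 8.1
ee_pos: [0.5783, -0.1847, 0.0903]
tcp_rot: [0.125, 0.992, 0.0, -0.0]
ft_force: [0.2, -0.3, 0.6]
grip_width: 0.003
grip_force: 0.0
```

>>> {"name": "step_arm", "arguments": {
  "deltas": [
    [0, 0, 0, 0],
    [0, 0, 0, 0],
    [0, 0, 0, 0],
    [0, 0, 0, 0],
    [0, 0, 0, 0],
    [0, 0, 0, 0],
    [0, 0, 0, 0],
    [0, 0, 0, 0]
  ]
}}

```text
clock: 8.77
ee_pos: [0.5783, -0.1847, 0.0903]
tcp_rot: [0.125, 0.992, 0.0, 0.0]
ft_force: [0.6, 0.5, -0.8]
grip_width: -0.001
grip_force: 0.0
```

>>> {"name": "step_arm", "arguments": {
  "deltas": [
    [0, 0, 0, 0],
    [0, 0, 0, 0],
    [0, 0, 0, 0],
    [0, 0, 0, 0],
    [0, 0, 0, 0],
    [0, 0, 0, 0],
    [0, 0, 0, 0],
    [0, 0, 0, 0]
  ]
}}

```text
clock: 9.43
ee_pos: [0.5783, -0.1847, 0.0903]
tcp_rot: [0.125, 0.992, -0.0, 0.0]
ft_force: [-0.2, 0.5, -1.0]
grip_width: 0.0
grip_force: 0.0
```

>>> {"name": "step_arm", "arguments": {
  "deltas": [
    [0, 0, 0, 0],
    [0, 0, 0, 0],
    [0, 0, 0, 0],
    [0, 0, 0, 0],
    [0, 0, 0, 0],
    [0, 0, 0, 0],
    [0, 0, 0, 0],
    [0, 0, 0, 0]
  ]
}}

```text
clock: 10.1
ee_pos: [0.5783, -0.1847, 0.0903]
tcp_rot: [0.125, 0.992, -0.0, 0.0]
ft_force: [-0.7, -0.2, -1.1]
grip_width: -0.003
grip_force: 0.0
```

>>> {"name": "step_arm", "arguments": {
  "deltas": [
    [0, 0, -10, 0],
    [0, 0, -30, 0],
    [0, 0, -55, 0],
    [0, 0, -80, 0],
    [0, 0, -105, 0],
    [0, 0, -130, 0],
    [0, 0, -145, 0],
    [0, 0, -150, 0]
  ]
}}

```text
clock: 10.77
ee_pos: [0.5789, -0.1849, 0.2441]
tcp_rot: [0.125, 0.992, -0.001, 0.002]
ft_force: [0.4, 0.3, 1.2]
grip_width: -0.004
grip_force: 0.0
```

```bash
python3 to.py "[.4888,.2998,.24]"
```

```text
10.7667 [ 0.5789 -0.1849  0.2441] [0.4 0.3 1.2] -0.0037158858614294065 delta mm [207.1 447.4   2.8]
```

>>> {"name": "step_arm", "arguments": {
  "deltas": [
    [5, 10, 0, 0],
    [16, 35, 0, 0],
    [30, 65, 0, 0],
    [45, 97, 0, 0],
    [60, 129, 0, 0],
    [74, 161, 0, 0],
    [89, 193, 0, 0],
    [104, 224, 0, 0]
  ]
}}

```text
clock: 11.43
ee_pos: [0.5314, 0.0603, 0.2389]
tcp_rot: [0.124, 0.992, -0.0, -0.001]
ft_force: [0.8, 0.1, 0.2]
grip_width: -0.004
grip_force: 0.0
```

>>> {"name": "step_arm", "arguments": {
  "deltas": [
    [14, 32, 0, 0],
    [29, 64, 0, 0],
    [44, 96, 0, 0],
    [59, 128, 0, 0],
    [74, 160, 0, 0],
    [89, 192, 0, 0],
    [98, 213, 0, 0],
    [103, 223, 0, 0]
  ]
}}

```text
clock: 12.1
ee_pos: [0.4863, 0.3024, 0.2387]
tcp_rot: [0.123, 0.992, -0.001, -0.001]
ft_force: [-0.7, 0.0, -1.0]
grip_width: 0.002
grip_force: 0.0
```

>>> {"name": "step_arm", "arguments": {
  "deltas": [
    [0, 0, 0, 0],
    [0, 0, 0, 0],
    [0, 0, 0, 0],
    [0, 0, 0, 0]
  ]
}}

```text
clock: 12.43
ee_pos: [0.4885, 0.2984, 0.2401]
tcp_rot: [0.125, 0.992, -0.0, -0.0]
ft_force: [-0.1, 0.1, -0.8]
grip_width: 0.003
grip_force: 0.0
```

```bash
python3 to.py "[.4888,.2998,.117]"
```

```text
12.4333 [0.4885 0.2984 0.2401] [-0.1  0.1 -0.8] 0.002832134564231355 delta mm [  0.    1.4 123.1]
```

>>> {"name": "step_arm", "arguments": {
  "deltas": [
    [0, 1, 10, 0],
    [0, 1, 28, 0],
    [0, 1, 48, 0],
    [0, 1, 68, 0],
    [0, 1, 86, 0],
    [0, 1, 98, 0],
    [0, 1, 104, 0],
    [0, 1, 104, 0]
  ]
}}

```text
clock: 13.1
ee_pos: [0.4882, 0.3001, 0.135]
tcp_rot: [0.125, 0.992, -0.001, -0.001]
ft_force: [0.5, -1.3, -0.2]
grip_width: 0.001
grip_force: 0.0
```

>>> {"name": "step_arm", "arguments": {
  "deltas": [
    [0, 0, 4, 0],
    [0, 0, 9, 0],
    [0, 0, 13, 0],
    [0, 0, 16, 0],
    [0, 0, 18, 0],
    [0, 0, 18, 0],
    [0, 0, 18, 0],
    [0, 0, 18, 0]
  ]
}}

```text
clock: 13.77
ee_pos: [0.4886, 0.3006, 0.1185]
tcp_rot: [0.125, 0.992, 0.0, 0.0]
ft_force: [0.9, -0.4, 0.0]
grip_width: -0.002
grip_force: 0.0
```

>>> {"name": "step_arm", "arguments": {
  "deltas": [
    [0, 0, 0, 0],
    [0, 0, 0, 0],
    [0, 0, 0, 0],
    [0, 0, 0, 0],
    [0, 0, 0, 0],
    [0, 0, 0, 0],
    [0, 0, 0, 0],
    [0, 0, 0, 0]
  ]
}}

```text
clock: 14.43
ee_pos: [0.4885, 0.3006, 0.1183]
tcp_rot: [0.125, 0.992, 0.0, -0.0]
ft_force: [-0.3, 0.7, 0.8]
grip_width: -0.0
grip_force: 0.0
```

```bash
python3 to.py "[.4888,.2998,.117]"; python3 - <<'E'
from h import *
f=snap('scene')
cv2.imwrite('pics/c7.png',cv2.resize(f['pixels'][180:330,370:520,::-1],None,fx=4,fy=4,interpolation=cv2.INTER_CUBIC))
E
```

```text
14.4333 [0.4885 0.3006 0.1183] [-0.3  0.7  0.8] -0.0003456604124277019 delta mm [-0.5 -0.7  1.3]
```

View pics/c7.png

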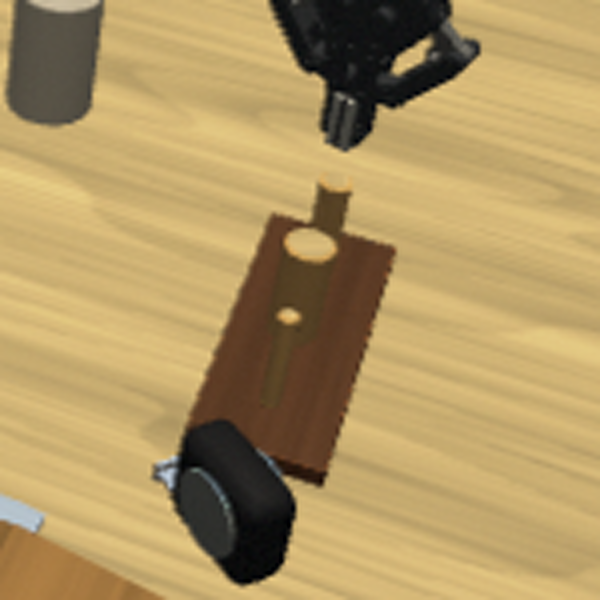

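The fingertips at (345,148) are just above the 20 mm spare's top at (335,183), and all three spares are upright and untouched. I hold here.

>>> {"name": "step_arm", "arguments": {
  "deltas": [
    [0, 0, 0, 0],
    [0, 0, 0, 0],
    [0, 0, 0, 0],
    [0, 0, 0, 0],
    [0, 0, 0, 0],
    [0, 0, 0, 0],
    [0, 0, 0, 0],
    [0, 0, 0, 0]
  ]
}}

```text
clock: 15.15
ee_pos: [0.4885, 0.3006, 0.1183]
tcp_rot: [0.125, 0.992, 0.0, 0.0]
ft_force: [-0.0, -0.4, 0.3]
grip_width: -0.005
grip_force: 0.0
```

>>> {"name": "step_arm", "arguments": {
  "deltas": [
    [0, 0, 0, 0],
    [0, 0, 0, 0],
    [0, 0, 0, 0],
    [0, 0, 0, 0],
    [0, 0, 0, 0],
    [0, 0, 0, 0],
    [0, 0, 0, 0],
    [0, 0, 0, 0]
  ]
}}

```text
clock: 15.82
ee_pos: [0.4885, 0.3006, 0.1183]
tcp_rot: [0.125, 0.992, 0.0, 0.0]
ft_force: [0.6, -0.7, -0.3]
grip_width: 0.005
grip_force: 0.0
```

>>> {"name": "step_arm", "arguments": {
  "deltas": [
    [0, 0, 0, 0],
    [0, 0, 0, 0],
    [0, 0, 0, 0],
    [0, 0, 0, 0],
    [0, 0, 0, 0],
    [0, 0, 0, 0],
    [0, 0, 0, 0],
    [0, 0, 0, 0]
  ]
}}

```text
clock: 16.48
ee_pos: [0.4885, 0.3006, 0.1183]
tcp_rot: [0.125, 0.992, -0.0, -0.0]
ft_force: [-1.3, 0.6, 1.3]
grip_width: 0.001
grip_force: 0.0
```

>>> {"name": "step_arm", "arguments": {
  "deltas": [
    [0, 0, 0, 0],
    [0, 0, 0, 0],
    [0, 0, 0, 0],
    [0, 0, 0, 0],
    [0, 0, 0, 0],
    [0, 0, 0, 0],
    [0, 0, 0, 0],
    [0, 0, 0, 0]
  ]
}}

```text
clock: 17.15
ee_pos: [0.4885, 0.3006, 0.1183]
tcp_rot: [0.125, 0.992, 0.0, 0.0]
ft_force: [-0.7, 0.2, -0.6]
grip_width: -0.001
grip_force: 0.0
```

```bash
python3 -c "
from workcell import order
print(order.job_done())"
```

```text
the job is handed in; nothing more can be done
None
```

I pressed the proud peg home, level with its neighbours, pointed at the empty hole for over two seconds, then at the matching 20 mm spare peg, and handed the job in at about 17 s while still pointing at it; no verdict came back.

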